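Clamp a filter holder in the tamping stand with its cam lever

ROBOT

A 6-joint arm with a two-finger parallel gripper is mounted at the origin on a cart in front of the work surface, level with it; the furniture and walls round the work are solid. World frame = base frame: x ahead of the robot, y to its left, z up, the work surface at z = 0. Lengths are in m, angles in degrees, forces in N, time in s.
With the tool pointing down it reaches from about 0.375 to 0.825 m from the base axis. Payload 5.5 kg.
Tool frame: the origin (TCP) lies on the centre line of the jaws, within the pads' length; the fingertips stand 14 mm ahead of it and the grasp point (between the pads) lies 5 mm behind it (manip.finger_overhang is the distance from the TCP to the fingertips, in m); z points along the fingers, y is the line along which they close (so a half turn about z gives the same grasp; the last joint's range is limited). The gripper opens to 85 mm and grips with 20 to 120 N. Pads are 22 mm wide; open, the fingers measure 114 mm over their backs; the gripper's body (76 mm by 85 mm) begins 54 mm behind the grasp point. The pads swing forward as they close: fully open they stand 13 mm farther back than shut.
Start: joints at [-66.807, 17.962, -2.699, 69.339, 0, 90], TCP at [0.236, -0.552, 0.245] pointing down, gripper open.
Joint ranges: [-152.73, 152.73], [-39.44, 99.34], [-58.76, 71.6], [-118.89, 123.64], [-81.53, 83.1], [-180, 180]. Speed limits (degrees/s): [136.94, 136.94, 172.46, 180, 180, 180].

INTERFACE

Orientations are given as [roll, pitch, yaw] about the fixed x, y, z axes, in that order (R = Rz(yaw) Ry(pitch) Rx(roll)).
In Python, from workcell import manip gives the robot as it stands.
- The arm moves only by the shell command python3 -m creep 'ROWS' [OPENING]. ROWS is JSON, one flat list of numbers, 6 for each row, row after row: the shift along the tool's x, y, z in units of 0.1 m (1.0 is 0.1 m), then the turn, a rotation vector about the tool's x, y, z in units of 30 degrees (1.0 is 30 degrees). A call has 1 to 12 rows; each row shifts and turns the commanded pose from where the row before left it, along the tool's axes as they then stand; what a row does not reach is not made up. A row lasts 1/12 s, in which the tool goes at most 41.7 mm and 7.16 degrees, less where a joint would pass 70% of its speed; a pose out of reach is approached as far as the arm can. A call with a number of a shift or a turn outside -1 to 1 is refused whole. A call with a gripper value outside its range is refused whole. OPENING is the gripper command: -1 is fully open, 1 is shut, values between are in proportion, set as the call begins (- or left out, the last holds). The fingers move at their own pace and stop on an object; the grip force is fixed at half the most. Time passes only in rows, so rows that do not move let the fingers close. It gives the time, the measured TCP pose, the force, the opening and the grip force at its end, in the units of the state.
- manip.get_obs(): the state, without advancing time (a new reading comes with each control period).
- manip.capture(name): name is "scene" or "side" or "wrist"; returns a dict with "color" (420x560x3 uint8, red, green, blue), "z_map" (420x560 float32, m along the optical axis (not along the pixel's ray), 0 where there is no reading), "mtx" (3x3 intrinsics, pixels), "extrinsics" (4x4, takes a point from world to camera coordinates). Camera axes: x right, y up, looking along -z (the intrinsics and any distortion apply to the point x, -y, -z); pixel columns grow to the right and rows downward; lengths in m; the calibration is good to about 2 mm. A picture is of the moment at which its call begins.
- manip.hand_in(): hands the job in; it is judged then, once.
The state is a dict: "t": time; "joints": joint angles; "qd": joint speeds; "tau": joint torques, N m; "ee_pos": TCP position; "orientation": TCP orientation; "force": force on the tool from outside, world axes, zero at the start; "ft_torque": the same for the moment, N m; "gripper_width": opening from 0.0 (shut) to 1.0 (fully open); "finger_force": force on a finger pad.
Only numpy, scipy, OpenCV 4.12 (cv2) and the standard library are available. Lean on these libraries where they do the work, as an engineer would, in place of code of your own. Each camera call takes 0.05 s, during which the arm holds its last target. There are 200 camera calls.

TASK

Clamp the filter holder that lies in the tamping stand. With the red cam lever still open, screw the black nut down (clockwise seen from above) until the orange rubber foot just bears firmly on the handle, finger-tight and no more; then flip the lever all the way over until it lies locked, and let go. The filter holder must stay where it lies, not be crushed, and the other things be left alone.

Things in the scene. Friction and masses are not known exactly. Their poses are not given: they have to be found in the camera images.
- stand: Tamping stand, fixed; dark steel base. Origin: on the worktop, on the vertical axis of nut, spindle and foot. x runs along the filter holder (handle to -x, round head to +x), y along the grey bridge from nut to red lever, z up. Bridge: flat top at z 115 mm, 28 mm wide, y -22 to +136 mm. Steel side plates at x +-21 mm, y 87 to 143 mm, up to z 150 mm, carry the lever.
- cradle: Black rubber-faced rest (215 x 66 x 10 mm, fixed on the stand) under the filter holder, with two small steel cheeks beside the handle. Origin: under the rest, on the spindle axis, 10 mm above the worktop. The clamping force is what presses the filter holder on this rest: about 45 N with the nut finger-tight, 75 to 95 N once the lever is locked.
- nut_center (a point): Centre of the black round lobed nut: 42 mm across, 32 mm high, vertical axis, point 16 mm below its top. It stays at its height on the bridge as it turns (10 mm of thinner brass collar below it). Clockwise from above lowers the spindle with the sprung orange foot, 3.2 mm per rad. The foot starts some 2 to 11 mm clear of the handle, so it takes 0.7 to 3.2 rad; how much is not told.
- nut_rim (a point): Point on the axis at the top of the nut. Feel: turning takes a steady 0.35 N m of thread friction, and the nut stays where it is left. When the foot meets the handle the moment rises by about 0.13 N m within some 0.3 rad (40 N spring preload), then by 0.08 per rad (a moment felt while holding still shifts the same way). Stop on the rise: 0.2 rad past it is fine, 0.8 rad too tight.
- lever_pivot (a point): Pivot of the cam lever, between the side plates: y +120 mm, z 135 mm in the stand's frame; its axis is the stand's x axis. Behind it the espresso machine's steam wand hangs (about 0.62 m ahead of the robot), and left of it the machine's black handles reach to 0.55 m, 0.16 m up: keep hand and wrist on the near side of them.
- lever_tip (a point): Point near the free end of the red lever, 85 mm from the pivot, on its centre line. The lever is a straight bar 18 mm wide (along the stand's x), 9 mm thick, with a round end 101 mm from the pivot.
- cam_lever (a joint): Lever angle, rad. 0 = open: standing, leaning 0.3 rad from upright outwards (stand's +y). 1.35 = flipped, against its stop: pointing outwards along +y, 0.08 rad below level. Push its nut-side face outwards, then down. Its spiral cam draws the bridge and nut down 3.7 mm per rad; it takes 5 N at the tip when idle, 7 to 10 N while clamping, and stays by friction wherever it is left.
- handle_center (a point): Point on the centre line of the filter holder's black round handle (32 mm thick), 55 mm on the handle side of the middle of its length. The foot meets the handle about 40 mm from here towards the head. It need not be gripped.
- filter_holder: The filter holder, loose, 220 mm long, 0.55 kg, lying level along the stand; origin at the middle of its length, at the underside, x axis from the handle to the round head.
- tamper: Tamper, 58 mm wide, 106 mm high, a bystander. Origin at its underside.
- pink_cup: Pink steel cup, 75 mm wide, 82 mm high, a bystander. Origin at its underside.
- shot_glass: Shot glass, 52 mm wide, 62 mm high, a bystander. Origin at its underside.

How it is judged:
By the outcome, as a careful person would: the job done as asked, in the order asked, and still so for the second after the job is handed in, with the robot touching nothing.
It also fails if it takes over 72 s, if anything falls off the work surface, if the arm or the gripper's body presses on something with over 40 N, if the wrist force passes 120 N, or if a joint passes its speed limit or range.

## Working session

There is one attempt and no reset: what is moved stays moved. The work goes in short steps, Python scripts to look and compute and a shell command to move; the robot and the scene stay as the last step left them, time stands still between calls to the robot, and variables do not carry over. Pictures are saved under pics/ and viewed, at most 10 in all, crops included, and the job is handed in when it is done.

```bash
ls; mkdir -p pics
cat > h.py <<'E'
import numpy as np, cv2
from workcell import manip
def cap(n):
    c=manip.capture(n); np.savez('/tmp/%s.npz'%n,**{k:c[k] for k in('color','z_map','mtx','extrinsics')}); return c
def world(c):
    K=c['mtx'];E=c['extrinsics'];z=c['z_map'];v,u=np.mgrid[:z.shape[0],:z.shape[1]]
    P=np.stack([(u-K[0,2])/K[0,0]*z,-(v-K[1,2])/K[1,1]*z,-z],-1)
    return (P-E[:3,3])@E[:3,:3]
def save(n,im): cv2.imwrite('pics/'+n+'.png',im[...,::-1])
E
python3 - <<'E'
from h import *
ims=[]
for n in('scene','side'):
    c=cap(n); save(n,c['color'])
    W=world(c); ok=c['z_map']>0
    hsv=cv2.cvtColor(c['color'],cv2.COLOR_RGB2HSV)
    red=((hsv[...,0]<6)|(hsv[...,0]>174))&(hsv[...,1]>150)&(hsv[...,2]>80)
    k,l,s,ce=cv2.connectedComponentsWithStats(red.astype(np.uint8))
    for i in range(1,k):
        if s[i,4]>40:
            p=W[(l==i)&ok]; print(n,s[i],ce[i].round(),np.median(p,0).round(3),p.min(0).round(3),p.max(0).round(3))
o=manip.get_obs();print(o)
E
```

```text
pics
scene [298 197  11  24 127] [303. 208.] [ 0.488 -0.028  0.194] [ 0.48  -0.268 -0.001] [ 0.702 -0.015  0.231]
{'t': 0.1, 'joints': array([-6.68056683e+01,  1.80024117e+01, -2.74688552e+00,  6.93386265e+01,
        9.50598716e-04,  9.00008578e+01]), 'qd': array([ 0.00111802, -0.11660881,  0.14332374, -0.05676616,  0.06208302,
       -0.10231452]), 'tau': array([ 1.48115623e-04, -5.40768313e+01,  3.40541267e+01,  1.12403181e-02,
       -7.62871025e-06, -1.13626152e-05]), 'ee_pos': array([ 0.23612804, -0.55106521,  0.24450932]), 'orientation': array([-1.79912076e+02, -9.49281330e-04,  2.31934725e+01]), 'force': array([-0.00724594, -0.71806609,  0.17376336]), 'ft_torque': array([-0.02247969, -0.0179679 ,  0.02368418]), 'finger_force': 0.0, 'gripper_width': 1.0008805808852157}
```

View pics/scene.png

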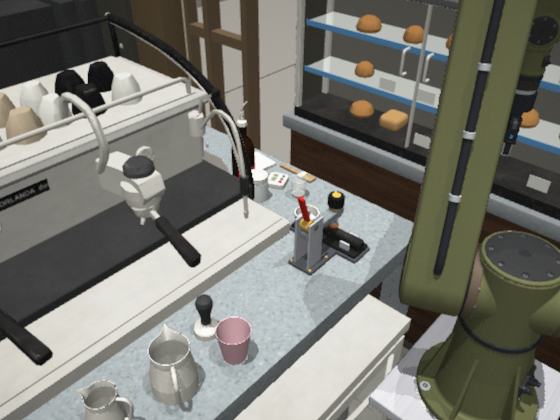

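View pics/side.png

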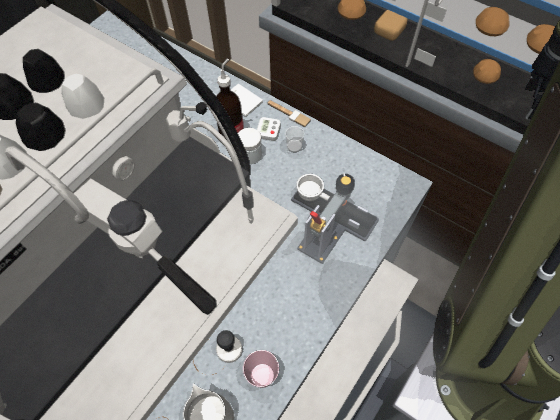

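The scene view shows the stand: red lever at about (303,210), black nut with a yellow top mark at (336,200), and handle end at about (365,245). In the side view the nut is at (345,183), the lever tip at (315,213) and the round head at (310,187). The tamper and pink cup are well away from the stand.

Run:
```python
from h import *
out=[]
for n,(r0,r1,c0,c1) in dict(scene=(180,280,280,380),side=(165,265,280,380)).items():
    c=np.load('/tmp/%s.npz'%n); W=world(c); im=c['color']
    out.append(cv2.resize(im[r0:r1,c0:c1],(400,400),interpolation=cv2.INTER_CUBIC))
    E=c['extrinsics'];print(n,'cam',(-E[:3,:3].T@E[:3,3]).round(3))
    hsv=cv2.cvtColor(im,cv2.COLOR_RGB2HSV); ok=c['z_map']>0
    sub=np.zeros(ok.shape,bool);sub[r0:r1,c0:c1]=1
    def st(t,m):
        m=m&sub&ok
        if m.sum(): 
            p=W[m];v,u=np.nonzero(m);print(t,m.sum(),'px',u.mean().round(1),v.mean().round(1),np.median(p,0).round(4),np.percentile(p,5,0).round(3),np.percentile(p,95,0).round(3))
    st('red',((hsv[...,0]<6)|(hsv[...,0]>172))&(hsv[...,1]>140)&(hsv[...,2]>70)&(W[...,2]>.13))
    st('yellow',(hsv[...,0]>12)&(hsv[...,0]<35)&(hsv[...,1]>120)&(hsv[...,2]>120))
    dark=im.max(-1)<70
    st('nutdark',dark&(W[...,2]>.12))
    st('nuttop',dark&(W[...,2]>.152)&(W[...,2]<.165))
    st('handle',dark&(W[...,2]>.03)&(W[...,2]<.065))
    st('bridge',(W[...,2]>.110)&(W[...,2]<.119))
    st('z150',(W[...,2]>.145)&(W[...,2]<.153)&~dark)
save('crop1',np.hstack(out))
```

```text
scene cam [-0.137  0.758  0.93 ]
red 128 px 303.5 208.6 [ 0.4877 -0.0283  0.1944] [ 0.481 -0.041  0.157] [ 0.495 -0.017  0.227]
yellow 149 px 316.5 218.5 [ 0.4921 -0.0451  0.1431] [ 0.468 -0.181  0.011] [ 0.51  -0.032  0.157]
nutdark 195 px 335.0 202.4 [ 0.487  -0.1583  0.1456] [ 0.474 -0.176  0.128] [ 0.509 -0.15   0.156]
nuttop 56 px 336.4 197.8 [ 0.488  -0.1631  0.1545] [ 0.476 -0.184  0.152] [ 0.509 -0.153  0.157]
handle 356 px 345.0 236.9 [ 0.4505 -0.1646  0.0448] [ 0.406 -0.178  0.033] [ 0.51  -0.159  0.051]
bridge 308 px 312.1 221.0 [ 0.4964 -0.0801  0.1132] [ 0.467 -0.165  0.11 ] [ 0.56  -0.022  0.118]
z150 95 px 310.9 218.9 [ 0.4794 -0.0477  0.1476] [ 0.467 -0.112  0.145] [ 0.513 -0.032  0.152]
side cam [0.257 0.427 1.136]
red 27 px 313.6 213.7 [ 0.4905 -0.0208  0.2287] [ 0.485 -0.024  0.226] [ 0.497 -0.017  0.232]
yellow 82 px 335.0 198.4 [ 0.4963 -0.1685  0.1569] [ 0.48  -0.182  0.136] [ 0.506 -0.039  0.162]
nutdark 17 px 349.1 178.0 [ 0.494  -0.1864  0.1575] [ 0.478 -0.19   0.154] [ 0.512 -0.176  0.159]
nuttop 17 px 349.1 178.0 [ 0.494  -0.1864  0.1575] [ 0.478 -0.19   0.154] [ 0.512 -0.176  0.159]
bridge 530 px 319.9 213.1 [ 0.499  -0.0985  0.1153] [ 0.481 -0.157  0.112] [0.562 0.003 0.119]
z150 193 px 324.6 214.6 [ 0.4854 -0.0547  0.1492] [ 0.47  -0.163  0.146] [ 0.516 -0.035  0.153]
```

View pics/crop1.png

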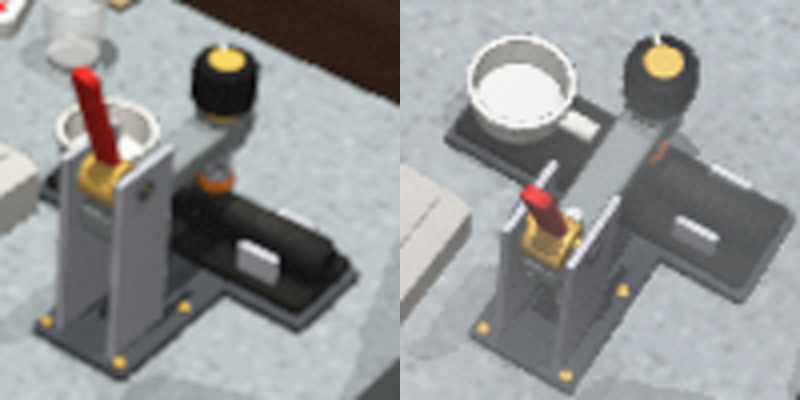

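```bash
python3 -m creep '[0.32,-0.2,-0.05,0,0,0, 0.32,-0.2,-0.05,0,0,0, 0.32,-0.2,-0.05,0,0,0, 0.32,-0.2,-0.05,0,0,0, 0.32,-0.2,-0.05,0,0,0, 0.32,-0.2,-0.05,0,0,0, 0.32,-0.2,-0.05,0,0,0, 0.32,-0.2,-0.05,0,0,0, 0.32,-0.2,-0.05,0,0,0, 0.32,-0.2,-0.05,0,0,0, 0.25,-0.2,0,0,0,0, 0,0,0,0,0,0]' -1
python3 - <<'E'
from h import *
for n in('scene','side'):
    c=np.load('/tmp/%s.npz'%n); W=world(c); hsv=cv2.cvtColor(c['color'],cv2.COLOR_RGB2HSV)
    m=(hsv[...,0]>12)&(hsv[...,0]<35)&(hsv[...,1]>100)&(hsv[...,2]>110)&(W[...,2]>.14)&(W[...,1]<-.13)&(W[...,0]<.6)
    p=W[m];print(n,m.sum(),p.mean(0),(p.min(0)+p.max(0))/2)
c=cap('wrist'); save('w1',c['color']); o=manip.get_obs(); print(o['ee_pos'],o['orientation'],o['joints'])
E=c['extrinsics'];print('cam',-E[:3,:3].T@E[:3,3],E[:3,:3].round(2).tolist())
E
```

```text
t: 1.1
ee_pos: [0.469, -0.209, 0.2953]
orientation: [-179.9, -0.1, 23.5]
force: [-0.0, 0.5, 0.7]
gripper_width: 1.002
finger_force: 0.0
scene 323 [ 0.31643434 -0.68986951  0.24131052] [ 0.39169916 -0.52083082  0.28191318]
side 1210 [ 0.37842765 -0.75278626  0.2307758 ] [ 0.39176492 -0.51901908  0.20292593]
[ 0.46775706 -0.21107972  0.29503231] [-1.79966648e+02  6.10640356e-03  2.34693958e+01] [-2.42987697e+01  7.67440022e+00 -9.22586408e+00  7.31285348e+01
  1.78955122e-02  1.32231832e+02]
cam [ 0.54204244 -0.17679372  0.42435227] [[0.4, -0.92, -0.0], [0.87, 0.38, -0.31], [0.28, 0.12, 0.95]]
```

View pics/w1.png

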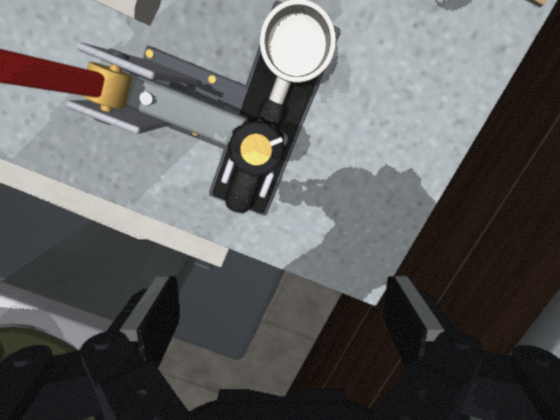

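The wrist view shows the nut cap at (257,149) with its white pointer, the bridge running up-left to the brass cam at (107,87), and the red lever beyond. The cup of the head is at (298,40).

```bash
cat >> h.py <<'E'
def ray(c,u,v,z):
    K=c['mtx'];E=c['extrinsics'];R=E[:3,:3];o=-R.T@E[:3,3]
    d=R.T@np.array([(u-K[0,2])/K[0,0],-(v-K[1,2])/K[1,1],-1]);return o+d*(z-o[2])/d[2]
E
python3 - <<'E'
from h import *
c=np.load('/tmp/wrist.npz');W=world(c);im=c['color'];hsv=cv2.cvtColor(im,cv2.COLOR_RGB2HSV)
m=np.zeros((420,560),np.uint8);m[120:180,230:290]=1
m&=((hsv[...,0]>12)&(hsv[...,0]<35)&(hsv[...,1]>100)&(hsv[...,2]>110)).astype(np.uint8)
k=max(cv2.findContours(m,0,2)[0],key=cv2.contourArea);(u,v),_,_=cv2.fitEllipse(k);print(u,v,W[int(v),int(u)],ray(c,u,v,.157))
# dark nut disc
d=np.zeros((420,560),np.uint8);d[115:185,220:295]=1
d&=((W[...,2]>.148)&(W[...,2]<.17)).astype(np.uint8)
k=max(cv2.findContours(d,0,2)[0],key=cv2.contourArea);k=cv2.convexHull(k);(u,v),ax,_=cv2.fitEllipse(k);print(u,v,ax,ray(c,u,v,.157))
# bridge top axis, head circle, side plates
b=(abs(W[...,2]-.115)<.003)&(W[...,0]<.53)&(W[...,0]>.45)
p=W[b][:,:2];
for y in np.arange(-.15,-.03,.02):
    q=p[abs(p[:,1]-y)<.005];print('bridge',y,len(q),(np.percentile(q[:,0],[2,50,98]).round(4) if len(q)>5 else ''))
r=((hsv[...,0]<6)|(hsv[...,0]>172))&(hsv[...,1]>140)&(W[...,2]>.13)
p=W[r];print('red',p.mean(0),np.polyfit(p[:,1],p[:,0],1),p.min(0),p.max(0))
s=(abs(W[...,2]-.150)<.003)&(W[...,1]>-.1)&(W[...,0]<.54)&(W[...,1]<.0);print('plates',W[s].min(0),W[s].max(0))
E
```

```text
255.48243713378906 149.00355529785156 [ 0.49831801 -0.173737    0.15768554] [ 0.49834657 -0.17406048  0.157     ]
256.3117370605469 147.2463836669922 (58.046836853027344, 58.731929779052734) [ 0.49980138 -0.17413499  0.157     ]
bridge -0.15 248 [0.4851 0.5023 0.511 ]
bridge -0.13 384 [0.4845 0.4976 0.5102]
bridge -0.11000000000000001 391 [0.4835 0.4969 0.5094]
bridge -0.09000000000000002 436 [0.4761 0.4961 0.5168]
bridge -0.07000000000000003 364 [0.4769 0.4963 0.5088]
bridge -0.050000000000000044 19 [0.4763 0.5075 0.5147]
red [ 0.49500719 -0.04112323  0.18924626] [-0.02531921  0.49396598] [ 0.448961   -0.2515367   0.14951634] [ 0.54204244 -0.02748908  0.42435227]
plates [ 0.46974678 -0.08847838  0.14700224] [ 0.51939103 -0.03069604  0.15296615]
```

```bash
python3 -m creep '[0.21,-0.11,0,0,0,0, 0.21,-0.11,0,0,0,0, 0,0,0,0,0,-0.23, 0,0,0,0,0,-0.23, 0,0,0,0,0,-0.23, 0,0,0,0,0,-0.23, 0,0,0,0,0,-0.23, 0,0,0,0,0,-0.23, 0,0,0,0,0,-0.23, 0,0,0,0,0,-0.23, 0,0,0,0,0,-0.23, 0,0,0,0,0,-0.23]' -1
python3 -m creep '[0,0,0,0,0,-0.23, 0,0,0,0,0,-0.23, 0,0,0,0,0,-0.23, 0,0,0,0,0,-0.23, 0,0,0,0,0,-0.23, 0,0,0,0,0,-0.23, 0,0,0,0,0,-0.23, 0,0,0,0,0,-0.23, 0,0,0,0,0,-0.23, 0,0,0,0,0,-0.23, 0,0,0,0,0,-0.23, 0,0,0,0,0,-0.23]'
python3 -m creep '[0,0,0,0,0,-0.23, 0,0,0,0,0,-0.23, 0,0,0,0,0,-0.23, 0,0,0,0,0,-0.23, 0,0,0,0,0,-0.23, 0,0,0,0,0,-0.23, 0,0,0,0,0,0]'
python3 -c "
from h import *
o=manip.get_obs();print(o['ee_pos'],o['orientation'],o['joints'])
c=cap('wrist');W=world(c);im=c['color'];hsv=cv2.cvtColor(im,cv2.COLOR_RGB2HSV)
m=(hsv[...,0]>12)&(hsv[...,0]<35)&(hsv[...,1]>100)&(hsv[...,2]>110)&(abs(W[...,2]-.157)<.01)&(np.hypot(W[...,0]-.498,W[...,1]+.174)<.03)
k=max(cv2.findContours(m.astype(np.uint8),0,2)[0],key=cv2.contourArea);(u,v),_,_=cv2.fitEllipse(k);print(u,v,ray(c,u,v,.157))
d=(W[...,2]>.148)&(W[...,2]<.17)&(np.hypot(W[...,0]-.498,W[...,1]+.174)<.035)
k=max(cv2.findContours(d.astype(np.uint8),0,2)[0],key=cv2.contourArea);(u,v),ax,_=cv2.fitEllipse(cv2.convexHull(k));print(u,v,ax,ray(c,u,v,.157))
"
```

```text
t: 2.15
ee_pos: [0.4959, -0.1779, 0.2948]
orientation: [-179.9, 0.0, 92.4]
force: [-0.1, 0.5, -0.4]
gripper_width: 1.001
finger_force: 0.0
t: 3.15
ee_pos: [0.4959, -0.1779, 0.2948]
orientation: [-180.0, -0.1, 175.2]
force: [0.3, -0.7, 0.3]
gripper_width: 1.001
finger_force: 0.0
t: 3.73
ee_pos: [0.4959, -0.1778, 0.2949]
orientation: [180.0, -0.1, -143.5]
force: [-0.1, -0.2, 0.1]
gripper_width: 1.001
finger_force: 0.0
[ 0.49593039 -0.17776845  0.29486808] [ 1.79971604e+02 -5.39680765e-02 -1.43524131e+02] [-1.97029819e+01  9.18701903e+00 -7.47392024e+00  7.33926907e+01
 -2.90299857e-02 -5.61788243e+01]
282.4041748046875 204.7807159423828 [ 0.49870421 -0.1742447   0.157     ]
282.4481201171875 201.96739196777344 (54.407711029052734, 55.39424133300781) [ 0.49683539 -0.17558233  0.157     ]
```

```bash
python3 -m creep '[-0.042,0.013,0.3,0,0,0, 0,0,0.3,0,0,0, 0,0,0.3,0,0,0, 0,0,0.3,0,0,0, 0,0,0.2,0,0,0, 0,0,0.15,0,0,0, 0,0,0,0,0,0]' -1
python3 -m creep '[0,0,0,0,0,0, 0,0,0,0,0,0, 0,0,0,0,0,0, 0,0,0,0,0,0, 0,0,0,0,0,0, 0,0,0,0,0,0, 0,0,0,0,0,0, 0,0,0,0,0,0, 0,0,0,0,0,0]' 1
python3 -c "
from h import *
o=manip.get_obs();print(o['ee_pos'],o['orientation'],o['force'],o['ft_torque'],o['joints'])
c=cap('side');save('s2',cv2.resize(c['color'][130:270,260:420],(640,560)))"
```

```text
t: 4.37
ee_pos: [0.4964, -0.1728, 0.1368]
orientation: [179.7, -0.2, -143.8]
force: [-0.3, 0.2, -0.3]
gripper_width: 0.999
finger_force: 0.0
t: 5.12
ee_pos: [0.5003, -0.1736, 0.142]
orientation: [-179.9, 0.1, -143.6]
force: [-1.6, -0.4, 6.4]
gripper_width: 0.474
finger_force: 60.1
[ 0.5002845  -0.17360126  0.14198604] [-1.79859397e+02  7.42968016e-02 -1.43639307e+02] [-1.56826499 -0.38562983  6.38992839] [ 0.02340037  0.25447318 -0.07711841] [-1.91259953e+01  1.40985312e+01 -2.18808390e+01  5.38626777e+01
 -1.84450849e-02 -5.54866224e+01]
```

View pics/s2.png

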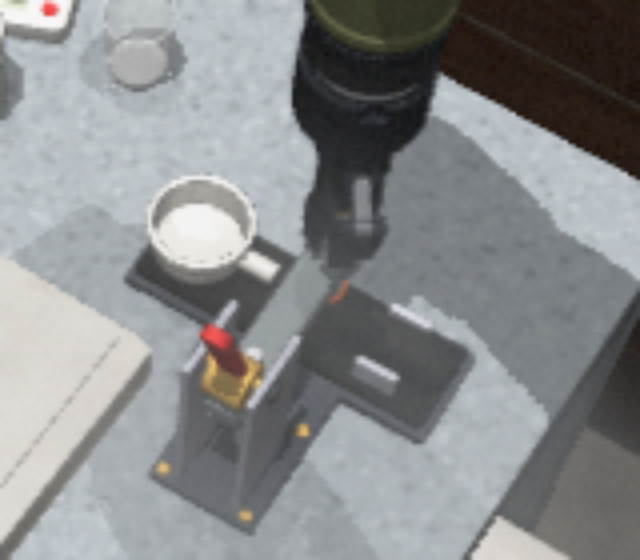

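The fingers hold the nut at 40 mm opening, and the lever is still open. Next I turn it clockwise, logging the moment.

```bash
cat > m.py <<'E'
from h import *
T=[];F=[]
o=manip.get_obs();T.append(o['ft_torque']);F.append(o['force'])
for _ in range(2):
    manip.capture('wrist');o=manip.get_obs();T.append(o['ft_torque']);F.append(o['force'])
T=np.array(T);print('>>',round(o['t'],2),'Tz',T[:,2].round(3),'Txy',T.mean(0)[:2].round(2),'F',np.mean(F,0).round(1),'yaw',round(o['orientation'][2],2),o['ee_pos'].round(4),'j6',round(o['joints'][5],1),'tau6',round(o['tau'][5],3),'w',round(o['gripper_width'],3))
E
python3 m.py
python3 -m creep '[0,0,0,0,0,0.1, 0,0,0,0,0,0.1]' >/dev/null; python3 m.py
python3 -m creep '[0,0,0,0,0,0.1, 0,0,0,0,0,0.1]' >/dev/null; python3 m.py
python3 -m creep '[0,0,0,0,0,0.1, 0,0,0,0,0,0.1]' >/dev/null; python3 m.py
python3 -m creep '[0,0,0,0,0,0.1, 0,0,0,0,0,0.1]' >/dev/null; python3 m.py
```

```text
>> 5.27 Tz [-0.118 -0.032 -0.07 ] Txy [-0.03  0.27] F [-1.7  0.2  6.3] yaw -143.64 [ 0.5003 -0.1736  0.142 ] j6 -55.5 tau6 -0.063 w 0.475
>> 5.53 Tz [ 0.418 -0.051 -0.334] Txy [-0.19  0.18] F [-0.7 -0.7  5.2] yaw -149.71 [ 0.5005 -0.1738  0.142 ] j6 -49.4 tau6 0.017 w 0.474
>> 5.8 Tz [ 0.418 -0.114 -0.401] Txy [-0.4   0.11] F [-0.4 -2.1  5.5] yaw -155.68 [ 0.5006 -0.1741  0.142 ] j6 -43.5 tau6 0.001 w 0.477
>> 6.07 Tz [ 0.318 -0.011 -0.323] Txy [-0.6   0.09] F [-0.2 -3.   5.8] yaw -161.67 [ 0.5007 -0.1743  0.142 ] j6 -37.5 tau6 0.023 w 0.472
>> 6.33 Tz [ 0.342  0.029 -0.305] Txy [-0.75  0.03] F [ 0.4 -3.8  5.3] yaw -167.68 [ 0.5007 -0.1746  0.142 ] j6 -31.5 tau6 0.026 w 0.475
```

```bash
cat > r.py <<'E'
from workcell import manip
o=manip.get_obs();print(round(o['t'],2),'Tz',o['ft_torque'][2].round(3),'tau6',o['tau'][5].round(3),'yaw',o['orientation'][2].round(2),'F',o['force'].round(1))
E
python3 -m creep '[0,0,0,0,0,0.1, 0,0,0,0,0,0.1]' >/dev/null; python3 r.py
python3 -m creep '[0,0,0,0,0,0.1]' >/dev/null; python3 r.py
python3 -m creep '[0,0,0,0,0,0.1]' >/dev/null; python3 r.py
python3 -m creep '[0,0,0,0,0,0.1]' >/dev/null; python3 r.py
python3 -m creep '[0,0,0,0,0,0.1]' >/dev/null; python3 r.py
python3 -m creep '[0,0,0,0,0,0.1]' >/dev/null; python3 r.py
python3 -m creep '[0,0,0,0,0,0.1]' >/dev/null; python3 r.py
python3 -m creep '[0,0,0,0,0,0.1]' >/dev/null; python3 r.py
```

```text
6.5 Tz 0.362 tau6 -0.334 yaw -173.7 F [-0.8 -4.2  4.6]
6.58 Tz 0.371 tau6 -0.286 yaw -176.71 F [ 0.3 -5.6  5.2]
6.67 Tz 0.373 tau6 -0.282 yaw -179.71 F [ 0.4 -5.9  4.1]
6.75 Tz 0.347 tau6 -0.28 yaw 177.28 F [ 0.2 -5.6  3.8]
6.83 Tz 0.381 tau6 -0.279 yaw 174.28 F [-0.  -6.7  4.2]
6.92 Tz 0.353 tau6 -0.278 yaw 171.28 F [ 0.2 -7.   3.8]
7.0 Tz 0.386 tau6 -0.277 yaw 168.27 F [-0.5 -8.   3.5]
7.08 Tz 0.387 tau6 -0.276 yaw 165.27 F [-0.2 -8.7  4.3]
```

```bash
python3 -m creep '[0,0,0,0,0,0.1]' >/dev/null; python3 r.py
python3 -m creep '[0,0,0,0,0,0.1]' >/dev/null; python3 r.py
python3 -m creep '[0,0,0,0,0,0.1]' >/dev/null; python3 r.py
python3 -m creep '[0,0,0,0,0,0.1]' >/dev/null; python3 r.py
python3 -m creep '[0,0,0,0,0,0.1]' >/dev/null; python3 r.py
python3 -m creep '[0,0,0,0,0,0.1]' >/dev/null; python3 r.py
python3 -m creep '[0,0,0,0,0,0.1]' >/dev/null; python3 r.py
```

```text
7.17 Tz 0.384 tau6 -0.275 yaw 162.26 F [ 0.2 -9.5  4.7]
7.25 Tz 0.421 tau6 -0.274 yaw 159.26 F [-0.3 -8.8  4.4]
7.33 Tz 0.373 tau6 -0.271 yaw 156.25 F [-1.4 -8.3  4. ]
7.42 Tz 0.332 tau6 -0.262 yaw 153.25 F [-0.4 -9.6  4.8]
7.5 Tz 0.393 tau6 -0.248 yaw 150.25 F [-2.  -9.4  3.9]
7.58 Tz 0.449 tau6 -0.231 yaw 147.24 F [ -1.7 -10.2   4.3]
7.67 Tz 0.439 tau6 -0.21 yaw 144.24 F [ -1.4 -10.9   4.8]
```

```bash
python3 -m creep '[0,0,0,0,0,0.1]' >/dev/null; python3 r.py
python3 -m creep '[0,0,0,0,0,0.1]' >/dev/null; python3 r.py
python3 -m creep '[0,0,0,0,0,0.1]' >/dev/null; python3 r.py
```

```text
7.75 Tz 0.455 tau6 -0.187 yaw 141.24 F [ -1.5 -11.1   5.7]
7.83 Tz 0.429 tau6 -0.162 yaw 138.24 F [ -2.8 -11.9   5.4]
7.92 Tz 0.513 tau6 -0.137 yaw 135.24 F [ -3.3 -12.1   5.2]
```

```bash
python3 -m creep '[0,0,0,0,0,0.1]' >/dev/null; python3 r.py
python3 -m creep '[0,0,0,0,0,0.08]' >/dev/null; python3 r.py; python3 m.py
```

```text
8.0 Tz 0.519 tau6 -0.135 yaw 132.24 F [ -3.3 -12.8   6.4]
8.08 Tz 0.476 tau6 0.093 yaw 129.84 F [ -2.3 -11.4   6.4]
>> 8.18 Tz [ 0.476  0.166 -0.034] Txy [-2.46  0.73] F [ -2.7 -12.    5.9] yaw 129.88 [ 0.4999 -0.1771  0.1421] j6 30.9 tau6 0.213 w 0.47
```

The rise has flattened at yaw ~134°, so the nut is about 0.05–0.1 rad past the knee: finger-tight. I'll release, go up, shut the fingers and face the lever.

```bash
python3 -m creep '[0,0,0,0,0,0, 0,0,0,0,0,0, 0,0,0,0,0,0, 0,0,0,0,0,0, 0,0,0,0,0,0, 0,0,0,0,0,0]' -1
python3 -m creep '[0,0,-0.1,0,0,0, 0,0,-0.2,0,0,0, 0,0,-0.3,0,0,0, 0,0,-0.3,0,0,0, 0,0,-0.1,0,0,0, 0,0,0,0,0,-0.23, 0,0,0,0,0,-0.23, 0,0,0,0,0,-0.23, 0,0,0,0,0,-0.23, 0,0,0,0,0,-0.23, 0,0,0,0,0,-0.23, 0,0,0,0,0,-0.23]'
python3 -m creep '[0,0,0,0,0,-0.06, 0,0,0,0,0,0, 0,0,0,0,0,0]' 1; python3 m.py; python3 -c "
from h import *
save('w3',cap('wrist')['color'])"
```

```text
t: 8.68
ee_pos: [0.4993, -0.1728, 0.1402]
orientation: [180.0, -0.0, 130.0]
force: [0.1, 0.5, -0.3]
gripper_width: 1.002
finger_force: 0.0
t: 9.68
ee_pos: [0.4993, -0.173, 0.2406]
orientation: [180.0, 0.0, 178.6]
force: [0.3, 0.3, 0.4]
gripper_width: 0.995
finger_force: 0.0
t: 9.93
ee_pos: [0.4993, -0.1731, 0.2405]
orientation: [180.0, 0.0, -180.0]
force: [-0.3, -0.0, 0.8]
gripper_width: 0.605
finger_force: 0.0
>> 10.03 Tz [-0.035 -0.002  0.015] Txy [ 0.01 -0.02] F [0.1 0.3 0.3] yaw -179.96 [ 0.4993 -0.1731  0.2404] j6 -19.2 tau6 0.004 w 0.425
```

View pics/w3.png

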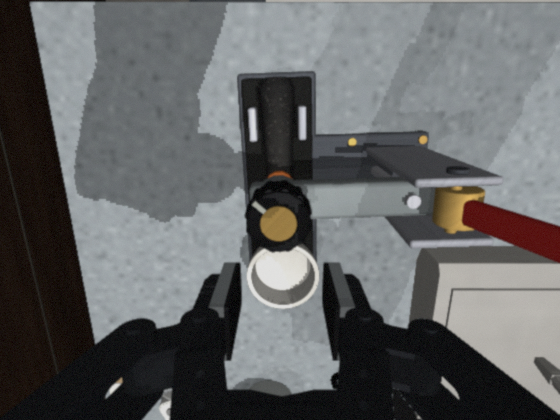

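The wrist view shows the holder still in the rest, the nut at (278,222) free of the fingers, and the red lever still open at right (~(520,230)).

```bash
python3 -m creep '[0,0,0,0,0,0, 0,0,0,0,0,0, 0,0,0,0,0,0, 0,0.2,0,0,0,0, 0.05,0.3,0,0,0,0, 0,0.3,0,0,0,0, 0,0.2,0,0,0,0, 0,0.1,0,0,0,0, 0,0,0.13,0,0,0, 0,0,0,0,0,0]' 1; python3 r.py
python3 -c "
from h import *
o=manip.get_obs();print(o['ee_pos'],o['gripper_width'])
a=cap('side')['color'];b=cap('scene')['color'];save('s4',np.hstack([cv2.resize(a[130:250,260:380],(400,400),interpolation=2),cv2.resize(b[150:270,250:370],(400,400),interpolation=2)]))"
```

```text
t: 10.92
ee_pos: [0.4934, -0.0627, 0.2259]
orientation: [-180.0, -0.1, -179.8]
force: [-1.0, -0.7, 0.9]
gripper_width: -0.004
finger_force: 0.0
10.92 Tz -0.053 tau6 0.029 yaw -179.84 F [-1.  -0.7  0.9]
[ 0.49343732 -0.062688    0.22591305] -0.0037123145939267246
```

View pics/s4.png

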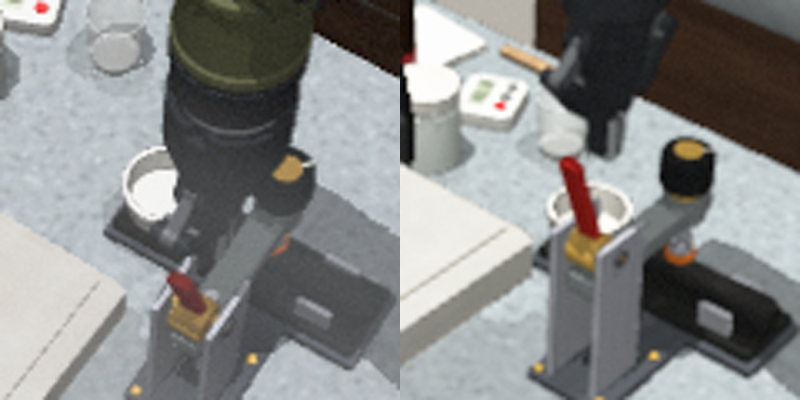

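The side and scene crops show the shut fingertips just on the nut side of the open red lever, clear of it. The foot bears on the handle.

```bash
python3 -m creep '[0,0.06,0,0,0,0, 0,0.04,0,0,0,0]' >/dev/null; python3 r.py
python3 -m creep '[0,0.05,0,0,0,0]' >/dev/null; python3 r.py
python3 -m creep '[0,0.05,0,0,0,0]' >/dev/null; python3 r.py
python3 -m creep '[0,0.05,0.01,0,0,0]' >/dev/null; python3 r.py; python3 -c "
from h import *
print(manip.get_obs()['ee_pos'])"
```

```text
11.18 Tz -0.007 tau6 -0.087 yaw -179.98 F [0.9 0.2 0. ]
11.27 Tz -0.001 tau6 -0.141 yaw -179.96 F [-0.3 -1.   0.4]
11.35 Tz -0.004 tau6 -0.13 yaw -179.93 F [-0.7 -0.3 -0.5]
11.43 Tz 0.084 tau6 -0.079 yaw -179.93 F [ 0.2 -6.4  1.4]
[ 0.49431335 -0.03882828  0.22670791]
```

```bash
python3 -m creep '[0,0.08,0.025,0,0,0, 0,0.07,0.03,0,0,0, 0,0.063,0.033,0,0,0]' ; 
python3 -m creep '[0,0.067,0.045,0,0,0, 0,0.062,0.051,0,0,0, 0,0.055,0.057,0,0,0]'; 
python3 -m creep '[0,0.05,0.062,0,0,0, 0,0.043,0.067,0,0,0]'
```

```text
t: 11.68
ee_pos: [0.4938, -0.0184, 0.2174]
orientation: [-179.7, -0.0, -180.0]
force: [-1.6, -9.0, 0.5]
gripper_width: -0.004
finger_force: 3.5
t: 11.93
ee_pos: [0.4934, -0.0002, 0.2022]
orientation: [-179.7, -0.1, -180.0]
force: [-2.9, -8.6, 2.9]
gripper_width: -0.001
finger_force: 4.1
t: 12.1
ee_pos: [0.4933, 0.0092, 0.1894]
orientation: [-179.7, -0.1, -180.0]
force: [-4.1, -9.5, 5.2]
gripper_width: -0.003
finger_force: 4.3
```

```bash
python3 -m creep '[0,0.037,0.072,0,0,0, 0,0.03,0.074,0,0,0, 0,0.022,0.078,0,0,0]' ; 
python3 -m creep '[0,0.012,0.065,0,0,0, 0,0.006,0.066,0,0,0]'; 
python3 -m creep '[0,0.002,0.05,0,0,0]'; python3 -m creep '[0,0,0.02,0,0,0]'
python3 -c "
from h import *
a=cap('side')['color'];b=cap('scene')['color'];save('s5',np.hstack([cv2.resize(a[130:250,260:380],(400,400),interpolation=2),cv2.resize(b[150:270,250:370],(400,400),interpolation=2)]))"
```

```text
t: 12.35
ee_pos: [0.4936, 0.0185, 0.1672]
orientation: [-179.8, -0.0, -179.9]
force: [-2.3, -6.4, 7.4]
gripper_width: -0.002
finger_force: 4.4
t: 12.52
ee_pos: [0.4937, 0.0206, 0.1542]
orientation: [-179.8, -0.0, -179.9]
force: [-3.3, -5.0, 8.7]
gripper_width: -0.003
finger_force: 4.5
t: 12.6
ee_pos: [0.4938, 0.0209, 0.1492]
orientation: [-179.8, 0.0, -179.9]
force: [-4.1, -4.6, 10.6]
gripper_width: -0.001
finger_force: 5.0
t: 12.68
ee_pos: [0.4939, 0.0208, 0.1474]
orientation: [-179.8, 0.0, -179.9]
force: [-7.5, -5.5, 25.9]
gripper_width: -0.002
finger_force: 12.6
```

View pics/s5.png

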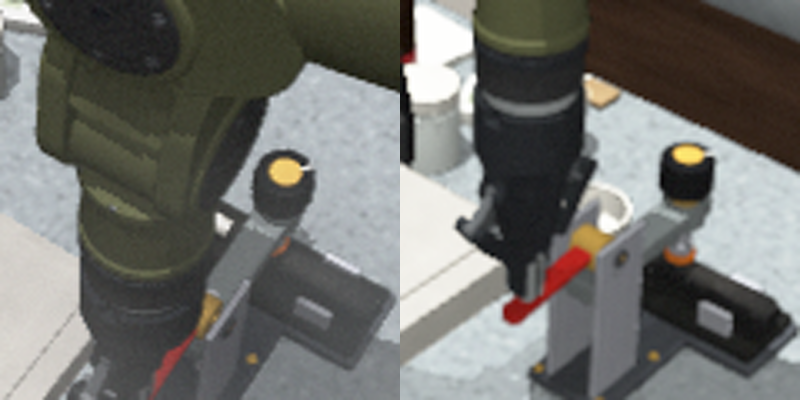

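The lever lies flat under the fingertip and the force jumped to 26 N, so it is at its stop. Next I retreat straight up and check.

```bash
python3 -m creep '[0,0,-0.05,0,0,0, 0,0,-0.15,0,0,0, 0,0,-0.3,0,0,0, 0,0,-0.3,0,0,0, 0,0,-0.3,0,0,0, 0,0,-0.1,0,0,0, 0.2,-0.3,0,0,0,0, 0.2,-0.3,0,0,0,0, 0.2,-0.3,0,0,0,0, 0.1,-0.2,0,0,0,0, 0,-0.2,0,0,0,0, 0,0,0,0,0,0]'; python3 -c "
from h import *
b=cap('scene');c=cap('wrist');save('s6',np.hstack([cv2.resize(b['color'][150:270,250:370],(400,400),interpolation=2),cv2.resize(c['color'],(400,400))]))
for c in(b,c):
    W=world(c);hsv=cv2.cvtColor(c['color'],cv2.COLOR_RGB2HSV)
    r=((hsv[...,0]<6)|(hsv[...,0]>172))&(hsv[...,1]>140)&(W[...,2]>.1)&(W[...,2]<.16)&(abs(W[...,0]-.495)<.03)&(W[...,1]>-.04)&(W[...,1]<.06);p=W[r];print(len(p),np.polyfit(p[:,1],p[:,2],1),p.max(0))
"
```

```text
t: 13.78
ee_pos: [0.4238, -0.1105, 0.2668]
orientation: [-179.9, 0.0, 179.9]
force: [0.6, 0.7, 0.8]
gripper_width: -0.002
finger_force: 0.0
189 [-0.07124955  0.13285538] [0.5087103  0.04763011 0.13878559]
1958 [-0.07765151  0.13499173] [0.50201635 0.04492882 0.1401796 ]
```

View pics/s6.png

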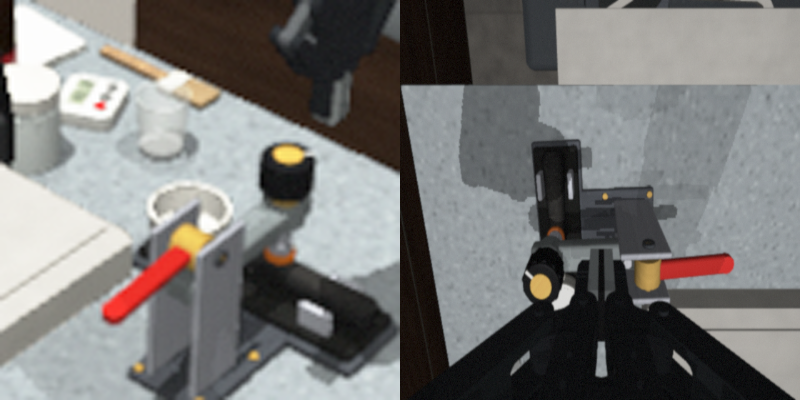

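The red lever lies locked, sloping 0.07–0.08 rad below level, which matches its stop. The holder is in place, the nut is at its height, and the robot is clear of everything.

```bash
python3 -c "
from workcell import manip
print(manip.hand_in())"
```

```text
the job is handed in; nothing more can be done
None
```

The filter holder is clamped and the job is handed in: the nut was turned finger-tight with the lever open, then the lever flipped to its stop (about 0.08 rad below level), the holder still lies in place, and the arm is clear; the clamping force was judged only by feel at the nut and lever, and no verdict came back.

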